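# Slide the copper busbar link off the plate edge and lay it on its insulators

## Task

Slide the flat copper busbar link across the dark steel plate, straight towards the robot, until its near end sticks well out over the plate's near edge (about 5 cm) while it still lies flat. Then take it by that end, lift it clear and lay it flat on top of the two red insulator posts of the stand, centred and running in line with them, and let go. Leave the aluminium link where it lies and do not let the copper one fall to the bench.

Things in the scene. Friction and masses are not known exactly. Their poses are not given: they have to be found in the camera images.
- copper_link: Flat reddish copper bar, 140 x 50 x 3 mm, 0.17 kg, with two dark hole marks. Lies flat on the plate, long side square to its near edge (within 4 degrees), near end 15 to 45 mm back from it. Hard to grasp there, being thin, but it slides easily: a shut gripper pressed on it with about 5 N drags it. Origin: centre of its underside; x along its length, y across, z up. Either end may lead.
- alu_link: Flat silvery aluminium bar of the same size (140 x 50 x 3 mm, 0.06 kg) and origin, lying beside the copper one on the same plate, centre lines about 120 mm apart; which lies left or right varies. To be left alone.
- plate: Fixed dark steel plate on a wooden block, 200 (x) x 250 (y) mm, its smooth flat top 50 mm above its origin; the wood below is set back 8 mm all round. Origin: centre of its underside, on the bench (z = 0). Its near edge, facing the robot, is the straight edge at x = -100 mm in its frame. The bench in front of that edge is free.
- stand: Fixed stand: black base 150 (x) x 60 (y) x 8 mm with two round red ribbed insulator posts, 24 mm in diameter, at x = -40 and +40 mm on its centre line; their flat tops are 50 mm above its origin. The posts are narrower than the bar, so fingers holding the bar by its long sides pass down beside them. Origin: centre of the base's underside, on the bench; x along the line of the posts, roughly away from the robot.

How it is judged:
On the way:
1. the copper link lies flat on the plate with its near end at least 25 mm out over the near edge (x of copper_link in the frame of plate between -0.105 and -0.055 m and y of copper_link in the frame of plate between -0.12 and 0.12 m and z of copper_link in the frame of plate between 0.047 and 0.053 m and angle between copper_link's own z axis and vertical below 0.07 rad), for 0.2 s.
At the end, for the whole second after the job is handed in: The copper link lies flat (within 5 degrees) on top of both red posts, its centre within 20 mm of the stand's centre and its length within 12 degrees of the line of the posts, at rest and released; the aluminium link is within 30 mm of where it started (horizontal distance between copper_link and stand below 0.02 m and z of copper_link in the frame of stand between 0.046 and 0.054 m and angle between the x axis of copper_link and the x axis of stand, either way round below 0.21 rad and angle between copper_link's own z axis and vertical below 0.09 rad and linear speed of copper_link below 0.02 m/s and contact force between copper_link and the fingers below 0.1 N and distance of alu_link from where it was at the start of the episode below 0.03 m); the robot touches nothing.
It fails at once if the aluminium link is moved more than 30 mm (distance of alu_link from where it was at the start of the episode above 0.03 m).
It fails at once if the copper link falls to the bench (height (world z) of copper_link below 0.022 m).
It also fails if it takes over 48 s, if anything falls off the work surface, if the arm or the gripper's body presses on something with over 40 N, if the wrist force passes 120 N, or if a joint passes its speed limit or range.

## Robot

A 7-joint arm with a two-finger parallel gripper is mounted at the origin on the work surface. World frame = base frame: x ahead of the robot, y to its left, z up, the work surface at z = 0. Lengths are in m, angles in rad, forces in N, time in s.
With the tool pointing down it reaches from about 0.425 to 0.95 m from the base axis. Payload 4.7 kg.
Tool frame: the origin (TCP) lies at the very end of the fingers, on their centre line; the grasp point (between the pads) lies 19 mm behind it; z points along the fingers, y is the line along which they close (so a half turn about z gives the same grasp; the last joint's range is limited). The gripper opens to 85 mm and grips with 20 to 120 N. Pads are 22 mm wide; open, the fingers measure 114 mm over their backs; the gripper's body (76 mm by 85 mm) begins 54 mm behind the grasp point. The pads swing forward as they close: fully open they stand 13 mm farther back than shut.
Start: joints at [1.32, 0.469, -0.049, 1.532, 0.024, 1.141, -0.082], TCP at [0.149, -0.658, 0.231] pointing down, gripper open.
Joint ranges: [-2.59, 2.59], [-0.33, 1.99], [-1.39, 1.29], [0.1, 2.45], [-1.04, 4.18], [0.21, 1.99], [-2.66, 2.66]. Speed limits (rad/s): [2.57, 2.57, 3.14, 3.14, 3.14, 3.14, 3.14].

## Interface

Orientations are given as a unit quaternion [w, x, y, z].
In Python, from cell import ctrl, imaging gives the robot as it stands.
- The arm moves only by the shell command python3 -m handwheel 'ROWS'. ROWS is JSON, a list of rows, each an object of numbers: "dx", "dy", "dz": the shift along the tool's x, y, z in cm; "ax", "ay", "az": the turn, a rotation vector about the tool's x, y, z in degrees; "fingers": the gripper's target within -1 to 1 (fully open at 1, half-way at 0, shut at -1). In form: [{"dx": .., "dy": .., "dz": .., "ax": .., "ay": .., "az": .., "fingers": ..}, ...]. A call has 1 to 12 rows; each row shifts and turns the commanded pose from where the row before left it, along the tool's axes as they then stand; what a row does not reach is not made up. A row lasts 1/10 s, in which the tool goes at most 50 mm and 8.59 degrees, less where a joint would pass 70% of its speed; a pose out of reach is approached as far as the arm can. A call is refused whole if a number of a shift passes 5 or a number of a turn 8.59, either way. A call with a gripper value outside its range is refused whole. The fingers move at their own pace and stop on an object; the grip force is fixed at half the most. Time passes only in rows, so rows that do not move let the fingers close. It gives the time, the measured TCP pose, the force, the opening and the grip force at its end, in the units of the state.
- ctrl.get_state(): the state, without advancing time (a new reading comes with each control period).
- imaging.snapshot(name): name is "side" or "top" or "wrist"; returns a dict with "image" (400x640x3 uint8, red, green, blue), "vfov" (degrees; the focal length in pixels is half the picture's height over the tangent of half this angle, whatever the lens; pixels are square), "cx", "cy" (the principal point, pixels), "eye" and "attitude" of the camera in the world; the wrist camera has in their place "tool_from_camera" (4x4, takes a point from camera to tool coordinates, whose origin is the TCP and whose axes are the flange's). Camera axes: x right, y up, looking along -z (the intrinsics and any distortion apply to the point x, -y, -z); pixel columns grow to the right and rows downward; lengths in m; the calibration is good to about 2 mm. A picture is of the moment at which its call begins: read the wrist's pose just before it. There is no depth.
- ctrl.job_done(): hands the job in; it is judged then, once.
The state is a dict: "clock": time; "joint_pos": joint angles; "qd": joint speeds; "effort": joint torques, N m; "position": TCP position; "tcp_rot": TCP orientation; "force": force on the tool from outside, world axes, zero at the start; "ft_torque": the same for the moment, N m; "gripper_width": finger opening in m; "grasp_force": force on a finger pad.
Only numpy, scipy, OpenCV 4.12 (cv2) and the standard library are available. Lean on these libraries where they do the work, as an engineer would, in place of code of your own. Each camera call takes 0.05 s, during which the arm holds its last target. There are 200 camera calls.

## Working session

There is one attempt and no reset: what is moved stays moved. The work goes in short steps, Python scripts to look and compute and a shell command to move; the robot and the scene stay as the last step left them, time stands still between calls to the robot, and variables do not carry over. Pictures are saved under pics/ and viewed, at most 10 in all, crops included, and the job is handed in when it is done.

```bash
ls; mkdir -p pics; python3 - <<'E'
from cell import ctrl, imaging
import cv2
s=ctrl.get_state(); print({k:s[k] for k in("clock","position","tcp_rot","force","gripper_width")})
for n in("top","side"):
    d=imaging.snapshot(n); cv2.imwrite(f"pics/{n}0.png",d["image"][:,:,::-1]); print(n,{k:v for k,v in d.items() if k!="image"})
E
```

```text
pics
{'clock': 0.0, 'position': array([ 0.14835337, -0.65787514,  0.23022823]), 'tcp_rot': array([-9.87111480e-04,  9.93855871e-01,  1.10677490e-01, -1.62869683e-04]), 'force': array([ 0.07439284, -0.21839188,  0.2640117 ]), 'gripper_width': 0.08518124447597428}
top {'vfov': 53.538404282852134, 'cx': 321.9184724846089, 'cy': 204.94664704463628, 'eye': array([ 0.53649392, -0.0350291 ,  0.74067117]), 'attitude': array([ 0.71562793,  0.01609287, -0.02782448, -0.69774171])}
side {'vfov': 53.56629204278445, 'cx': 320.751762978847, 'cy': 203.49747030270606, 'eye': array([ 0.29119387, -0.53955842,  0.62561016]), 'attitude': array([ 0.89125911,  0.37152184, -0.10408723, -0.23831609])}
```

View pics/top0.png

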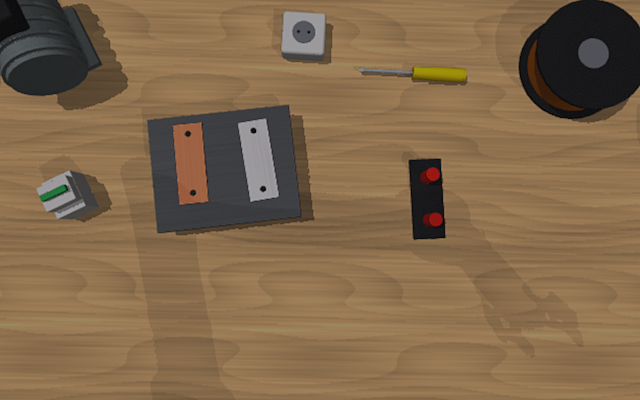

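View pics/side0.png

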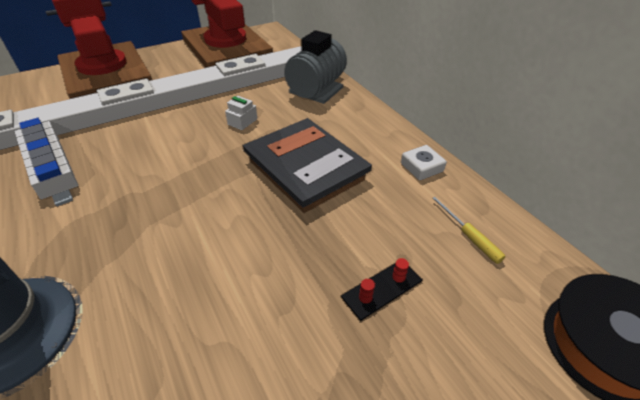

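Top view (up = +x, left = +y): the copper bar spans (190,123)–(193,204) and the aluminium one is to its right at (258,160). The plate's near edge runs from (158,232) to (300,217), and the red post tops are at (433,174) and (435,219).

```bash
cat > h.py <<'E'
import numpy as np, cv2
from scipy.spatial.transform import Rotation as R
from cell import ctrl, imaging
def rot(q): return R.from_quat(np.roll(q,-1))
def cam(n):
    s=ctrl.get_state(); d=imaging.snapshot(n)
    if "eye" in d: d["E"]=np.array(d["eye"]); d["R"]=rot(d["attitude"]).as_matrix()
    else:
        T=np.array(d["tool_from_camera"]); Rt=rot(s["tcp_rot"]).as_matrix()
        d["R"]=Rt@T[:3,:3]; d["E"]=Rt@T[:3,3]+s["position"]
    d["f"]=200/np.tan(np.radians(d["vfov"]/2)); return d
def ray(d,p,z):
    p=np.atleast_2d(p).astype(float)
    v=np.c_[(p[:,0]-d["cx"])/d["f"],-(p[:,1]-d["cy"])/d["f"],-np.ones(len(p))]@d["R"].T
    return d["E"]+v*((z-d["E"][2])/v[:,2])[:,None]
def proj(d,P):
    c=(np.atleast_2d(P)-d["E"])@d["R"]; return np.c_[d["cx"]-d["f"]*c[:,0]/c[:,2],d["cy"]+d["f"]*c[:,1]/c[:,2]]
def blobs(mask,n,amin=30):
    c,_=cv2.findContours(mask.astype(np.uint8),0,cv2.CHAIN_APPROX_NONE)
    return [k for k in sorted(c,key=cv2.contourArea,reverse=True)[:n] if cv2.contourArea(k)>amin]
def rect(d,c,z):
    P=ray(d,c[:,0],z)[:,:2]; (x,y),(w,h),_=r=cv2.minAreaRect((P*1000).astype(np.float32))
    b=cv2.boxPoints(r); e=max((b[1]-b[0],b[2]-b[1]),key=np.linalg.norm); a=np.degrees(np.arctan2(e[1],e[0]))
    return np.round([x,y,max(w,h),min(w,h),(a+90)%180-90],1)
def hsv(d): return [a.astype(int) for a in cv2.split(cv2.cvtColor(d["image"],cv2.COLOR_RGB2HSV))]
E
python3 - <<'E'
from h import *
for n in("top","side"):
    d=cam(n); h,s,v=hsv(d); yy,xx=np.mgrid[:400,:640]
    roi=((xx>140)&(xx<310)&(yy>95)&(yy<240)) if n=="top" else ((xx>235)&(xx<375)&(yy>115)&(yy<215))
    cu=(h<14)&(s>110)&(v>120)&roi; al=(s<45)&(v>130)&roi
    for nm,m in(("cu",cu),("al",al)):
        for c in blobs(cv2.morphologyEx(m.astype(np.uint8),cv2.MORPH_CLOSE,np.ones((7,7))),1): print(n,nm,rect(d,c,.053))
    dark=cv2.morphologyEx(((s<60)&(v<110)&roi|cu|al).astype(np.uint8),cv2.MORPH_OPEN,np.ones((5,5)))
    for c in blobs(dark,1): print(n,"plate",rect(d,c,.05)); print(cv2.approxPolyDP(c,6,True)[:,0].tolist(),np.round(ray(d,cv2.approxPolyDP(c,6,True)[:,0],.05)[:,:2]*1000).tolist())
    roi=(xx>340)&(xx<460)&(yy>140)&(yy<320)&(v<60)
    for c in blobs(cv2.morphologyEx(roi.astype(np.uint8),cv2.MORPH_CLOSE,np.ones((15,15))),1): print(n,"base",rect(d,c,.008),cv2.boundingRect(c))
    red=((h<6)|(h>174))&(s>170)&(v>60)&(xx>340)&(xx<460)
    for c in blobs(red,2): print(n,"post bbox",cv2.boundingRect(c))
    # brightest red = top faces
    top=red&(v>np.percentile(v[red],70))
    for c in blobs(top,2,10): print(n,"posttop",rect(d,c,.05))
im=cam("top")["image"][145:250,395:460,::-1]; im2=cam("side")["image"][245:325,335:430,::-1]
cv2.imwrite("pics/crop.png",np.hstack([cv2.resize(im,None,fx=5,fy=5),cv2.resize(im2,(450,525))]))
E
```

```text
top cu [646.8 185.6 140.3  49.3   7.4]
top al [656.7  68.4 138.9  49.   11.2]
top plate [640.1 127.5 249.8 199.8 -82. ]
[[287, 106], [148, 120], [158, 232], [300, 216]] [[753.0, 20.0], [721.0, 263.0], [526.0, 236.0], [559.0, -8.0]]
top base [ 599.6 -241.3  148.5   59.9    4.1] (409, 159, 36, 81)
top post bbox (420, 167, 20, 17)
top post bbox (423, 212, 20, 15)
top posttop [ 6.401e+02 -2.395e+02  1.960e+01  1.950e+01  5.000e-01]
side cu [646.4 181.2 138.5  50.1   7.3]
side al [655.5  64.9 140.   51.   10.6]
side plate [634.9 115.9 261.6 207.5 -82. ]
[[244, 144], [301, 205], [370, 169], [332, 136], [305, 128], [310, 120]] [[530.0, 233.0], [551.0, -21.0], [742.0, 4.0], [734.0, 157.0], [692.0, 221.0], [721.0, 247.0]]
side base [ 596.7 -246.6  148.    59.9    3.8] (341, 264, 81, 56)
side post bbox (359, 279, 16, 24)
side post bbox (393, 259, 16, 23)
side posttop [ 638.5 -241.2   19.9   17.8  -29.8]
side posttop [ 559.2 -246.1   18.5   17.2   55.6]
```

View pics/crop.png

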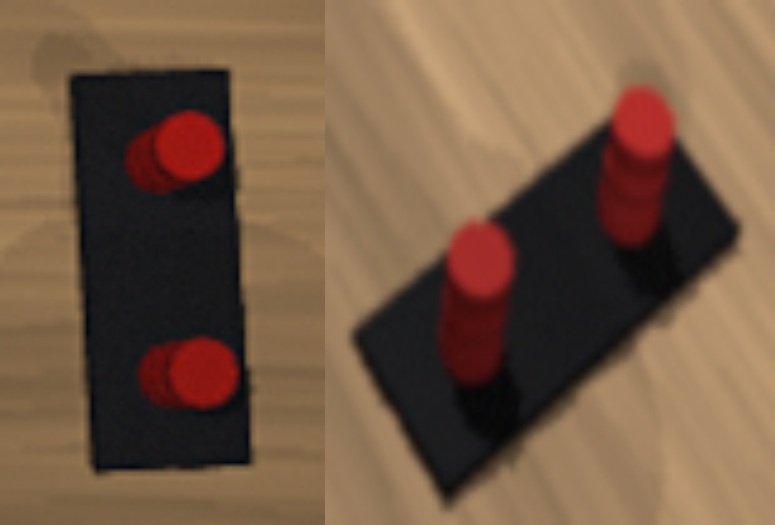

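```bash
cat >> h.py <<'E'
def go(t,yaw=None):
    s=ctrl.get_state(); r=rot(s["tcp_rot"]); x=r.as_matrix()[:,0]; y=np.degrees(np.arctan2(x[1],x[0]))
    print("t",round(s["clock"],2),"pos",np.round(s["position"]*1000,1),"yaw",round(y,2),"F",np.round(s["force"],1),"w",round(s["gripper_width"]*1000,1),"tilt",np.round(r.as_matrix()[:,2],3))
    if t is not None: print("tool cm",np.round(r.inv().apply(np.array(t)/1000-s["position"])*100,2),"az",None if yaw is None else round(y-yaw,2))
E
python3 -m handwheel '[{"az":5.2,"fingers":-1},{"dx":2.8,"dy":-3.5,"fingers":-1},{"dx":2.8,"dy":-3.5,"fingers":-1},{"dx":2.8,"dy":-3.5,"fingers":-1},{"dx":2.8,"dy":-3.5,"fingers":-1},{"dx":2.8,"dy":-3.5,"fingers":-1},{"dx":2.8,"dy":-3.5,"fingers":-1},{"dx":2.8,"dy":-3.5,"fingers":-1},{"dx":2.8,"dy":-3.5,"fingers":-1},{"dx":2.8,"dy":-3.5,"fingers":-1},{"dx":2.8,"dy":-3.5,"fingers":-1}]'
python3 -m handwheel '[{"dx":2.8,"dy":-3.5,"fingers":-1},{"dx":2.8,"dy":-3.5,"fingers":-1},{"dx":2.8,"dy":-3.5,"fingers":-1},{"dx":2.8,"dy":-3.5,"fingers":-1},{"dx":2.8,"dy":-3.5,"fingers":-1},{"dx":2.8,"dy":-3.5,"fingers":-1},{"dx":2.8,"dy":-3.5,"fingers":-1},{"dx":2.8,"dy":-3.5,"fingers":-1},{"dx":2.8,"dy":-3.5,"fingers":-1},{"dx":2.8,"dy":-3.5,"fingers":-1},{"fingers":-1},{"fingers":-1}]'
python3 -c "
from h import *
go([658.5,185,63],7.5)"
```

```text
t 0.3 pos [ 148.5 -658.3  230.9] yaw 12.71 F [-1.  -0.3 -0. ] w 85.5 tilt [-0.     0.001 -1.   ]
tool cm [ 68.31 -71.03  16.84] az 5.21invalid input
invalid input
```

```bash
python3 -m handwheel '[{"dx":0,"dy":0,"dz":0,"ax":0,"ay":0,"az":5.2,"fingers":-1}]'
```

```text
clock: 0.4
position: [0.1485, -0.6584, 0.2311]
tcp_rot: [-0.0, 0.998, 0.064, 0.0]
force: [0.1, 0.4, 0.0]
gripper_width: 0.0732
grasp_force: 0.0
```

All seven fields are needed in every row.

```bash
python3 -m handwheel '[{"dx":2.8,"dy":-3.5,"dz":0,"ax":0,"ay":0,"az":0,"fingers":-1},{"dx":2.8,"dy":-3.5,"dz":0,"ax":0,"ay":0,"az":0,"fingers":-1},{"dx":2.8,"dy":-3.5,"dz":0,"ax":0,"ay":0,"az":0,"fingers":-1},{"dx":2.8,"dy":-3.5,"dz":0,"ax":0,"ay":0,"az":0,"fingers":-1},{"dx":2.8,"dy":-3.5,"dz":0,"ax":0,"ay":0,"az":0,"fingers":-1},{"dx":2.8,"dy":-3.5,"dz":0,"ax":0,"ay":0,"az":0,"fingers":-1},{"dx":2.8,"dy":-3.5,"dz":0,"ax":0,"ay":0,"az":0,"fingers":-1},{"dx":2.8,"dy":-3.5,"dz":0,"ax":0,"ay":0,"az":0,"fingers":-1},{"dx":2.8,"dy":-3.5,"dz":0,"ax":0,"ay":0,"az":0,"fingers":-1},{"dx":2.8,"dy":-3.5,"dz":0,"ax":0,"ay":0,"az":0,"fingers":-1},{"dx":2.8,"dy":-3.5,"dz":0,"ax":0,"ay":0,"az":0,"fingers":-1}]'
python3 -c "
from h import *
go([658.5,185,63],7.5)"
```

```text
clock: 1.5
position: [0.4042, -0.2349, 0.2317]
tcp_rot: [0.0, 0.998, 0.065, 0.0]
force: [0.8, -0.4, -0.3]
gripper_width: 0.0001
grasp_force: 0.0
t 1.5 pos [ 404.2 -234.9  231.7] yaw 7.5 F [ 0.8 -0.4 -0.3] w 0.1 tilt [ 0.001 -0.001 -1.   ]
tool cm [ 30.68 -38.33  16.85] az -0.0
```

```bash
python3 -m handwheel '[{"dx":2.8,"dy":-3.5,"dz":1,"ax":0,"ay":0,"az":0,"fingers":-1},{"dx":2.8,"dy":-3.5,"dz":1,"ax":0,"ay":0,"az":0,"fingers":-1},{"dx":2.8,"dy":-3.5,"dz":1,"ax":0,"ay":0,"az":0,"fingers":-1},{"dx":2.8,"dy":-3.5,"dz":1,"ax":0,"ay":0,"az":0,"fingers":-1},{"dx":2.8,"dy":-3.5,"dz":1,"ax":0,"ay":0,"az":0,"fingers":-1},{"dx":2.8,"dy":-3.5,"dz":1,"ax":0,"ay":0,"az":0,"fingers":-1},{"dx":2.8,"dy":-3.5,"dz":1,"ax":0,"ay":0,"az":0,"fingers":-1},{"dx":2.8,"dy":-3.5,"dz":1,"ax":0,"ay":0,"az":0,"fingers":-1},{"dx":2.8,"dy":-3.5,"dz":1,"ax":0,"ay":0,"az":0,"fingers":-1},{"dx":2.8,"dy":-3.5,"dz":1,"ax":0,"ay":0,"az":0,"fingers":-1},{"dx":2.7,"dy":-3.3,"dz":1,"ax":0,"ay":0,"az":0,"fingers":-1},{"dx":0,"dy":0,"dz":0,"ax":0,"ay":0,"az":0,"fingers":-1}]'
python3 - <<'E'
from h import *
go([658.5,185,63],7.5)
d=cam("top"); d2=cam("wrist")
cv2.imwrite("pics/a.png",np.hstack([cv2.resize(d["image"][80:260,120:330],(420,360)),cv2.resize(d2["image"],(380,238)) if 0 else cv2.copyMakeBorder(cv2.resize(d2["image"],(380,238)),0,122,0,0,0)])[:,:,::-1])
E
```

```text
clock: 2.7
position: [0.658, 0.1908, 0.1195]
tcp_rot: [-0.002, 0.998, 0.069, -0.0]
force: [-1.4, -0.1, 0.6]
gripper_width: 0.0004
grasp_force: 0.0
t 2.7 pos [658.  190.8 119.5] yaw 7.93 F [-1.4 -0.1  0.6] w 0.4 tilt [-0.001  0.005 -1.   ]
tool cm [-0.03  0.61  5.64] az 0.43
```

View pics/a.png

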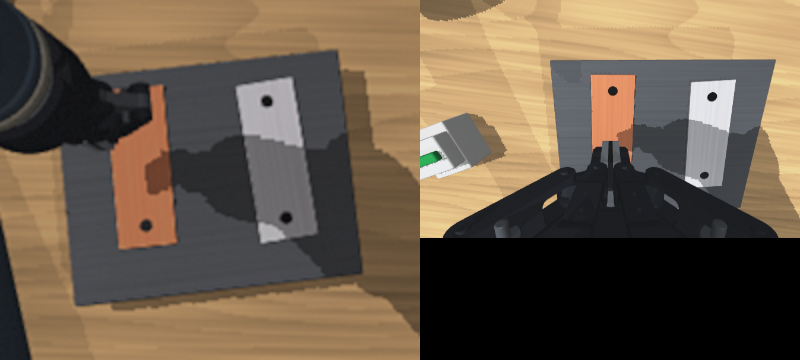

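The fingers are over the copper bar. In the wrist view the bar is centred near column 612 and the fingertips near 613. Next I descend to just above it.

```bash
python3 -m handwheel '[{"dx":0,"dy":0.2,"dz":1.5,"ax":0,"ay":0,"az":0,"fingers":-1},{"dx":0,"dy":0.2,"dz":1.5,"ax":0,"ay":0,"az":0,"fingers":-1},{"dx":0,"dy":0,"dz":1.5,"ax":0,"ay":0,"az":0,"fingers":-1},{"dx":0,"dy":0,"dz":1,"ax":0,"ay":0,"az":0,"fingers":-1},{"dx":0,"dy":0,"dz":0,"ax":0,"ay":0,"az":0,"fingers":-1},{"dx":0,"dy":0,"dz":0,"ax":0,"ay":0,"az":0,"fingers":-1}]'
python3 - <<'E'
from h import *
go([658.5,185,53],7.5)
d=cam("wrist"); h,s,v=hsv(d)
for c in blobs((h<14)&(s>90)&(v>90),3,200): print(cv2.boundingRect(c),rect(d,c,.053))
E
```

```text
clock: 3.4
position: [0.6584, 0.1794, 0.0661]
tcp_rot: [-0.0, 0.998, 0.065, -0.0]
force: [0.4, 0.2, 1.4]
gripper_width: -0.0
grasp_force: 0.0
t 3.4 pos [658.4 179.4  66.1] yaw 7.51 F [0.4 0.2 1.4] w -0.0 tilt [-0.  0. -1.]
tool cm [ 0.09 -0.56  1.31] az 0.01
(260, 133, 100, 157) [673.6 187.5  87.8  49.4   7.4]
(314, 321, 14, 27) [600.1 172.2  18.8   7.9   7.5]
```

```bash
python3 -m handwheel '[{"dx":0.1,"dy":-0.6,"dz":0.6,"ax":0,"ay":0,"az":0,"fingers":-1},{"dx":0,"dy":0,"dz":0.5,"ax":0,"ay":0,"az":0,"fingers":-1},{"dx":0,"dy":0,"dz":0,"ax":0,"ay":0,"az":0,"fingers":-1},{"dx":0,"dy":0,"dz":0,"ax":0,"ay":0,"az":0,"fingers":-1}]'
python3 -m handwheel '[{"dx":0,"dy":0,"dz":0.2,"ax":0,"ay":0,"az":0,"fingers":-1},{"dx":0,"dy":0,"dz":0,"ax":0,"ay":0,"az":0,"fingers":-1}]'
python3 -c "
from h import *
go([658.5,185,53],7.5)"
```

```text
clock: 3.85
position: [0.6585, 0.1854, 0.0551]
tcp_rot: [0.0, 0.998, 0.066, -0.0]
force: [0.3, -0.2, -0.8]
gripper_width: 0.0001
grasp_force: 0.0
clock: 4.05
position: [0.6587, 0.1853, 0.0533]
tcp_rot: [0.0, 0.998, 0.065, 0.0]
force: [-0.5, -0.5, -0.2]
gripper_width: 0.0002
grasp_force: 0.0
t 4.05 pos [658.7 185.3  53.3] yaw 7.5 F [-0.5 -0.5 -0.2] w 0.2 tilt [ 0. -0. -1.]
tool cm [-0.03  0.03  0.03] az -0.0
```

```bash
python3 -m handwheel '[{"dx":0,"dy":0,"dz":0.1,"ax":0,"ay":0,"az":0,"fingers":-1},{"dx":0,"dy":0,"dz":0,"ax":0,"ay":0,"az":0,"fingers":-1}]'
python3 -m handwheel '[{"dx":0,"dy":0,"dz":0.1,"ax":0,"ay":0,"az":0,"fingers":-1},{"dx":0,"dy":0,"dz":0,"ax":0,"ay":0,"az":0,"fingers":-1}]'
```

```text
clock: 4.25
position: [0.659, 0.1854, 0.0532]
tcp_rot: [0.0, 0.998, 0.065, 0.0]
force: [-0.6, -0.6, 5.6]
gripper_width: 0.0003
grasp_force: 2.3
clock: 4.45
position: [0.6595, 0.1857, 0.0532]
tcp_rot: [-0.0, 0.998, 0.065, 0.001]
force: [-1.8, -0.8, 8.6]
gripper_width: 0.0005
grasp_force: 4.4
```

```bash
python3 -m handwheel '[{"dx":-0.5,"dy":0,"dz":0,"ax":0,"ay":0,"az":0,"fingers":-1},{"dx":-0.8,"dy":0,"dz":0,"ax":0,"ay":0,"az":0,"fingers":-1},{"dx":-0.8,"dy":0,"dz":0,"ax":0,"ay":0,"az":0,"fingers":-1},{"dx":-0.8,"dy":0,"dz":0,"ax":0,"ay":0,"az":0,"fingers":-1}]'
python3 - <<'E'
from h import *
go(None)
d=cam("wrist"); h,s,v=hsv(d)
for c in blobs((h<14)&(s>90)&(v>90),2,200): print(cv2.boundingRect(c),rect(d,c,.053))
E
```

```text
clock: 4.85
position: [0.6319, 0.1824, 0.0532]
tcp_rot: [-0.001, 0.998, 0.065, 0.003]
force: [2.2, -0.2, 6.0]
gripper_width: -0.0001
grasp_force: 3.0
t 4.85 pos [631.9 182.4  53.2] yaw 7.5 F [ 2.2 -0.2  6. ] w -0.1 tilt [ 0.005  0.002 -1.   ]
(267, 137, 109, 151) [652.4 185.3  77.4  49.4   7.5]
(314, 321, 14, 27) [584.8 176.7  17.1   7.2   7.6]
```

It is dragging cleanly, with no slip or rotation.

```bash
python3 -m handwheel '[{"dx":-0.8,"dy":0,"dz":0,"ax":0,"ay":0,"az":0,"fingers":-1},{"dx":-0.8,"dy":0,"dz":0,"ax":0,"ay":0,"az":0,"fingers":-1},{"dx":-0.8,"dy":0,"dz":0,"ax":0,"ay":0,"az":0,"fingers":-1},{"dx":-0.8,"dy":0,"dz":0,"ax":0,"ay":0,"az":0,"fingers":-1}]'
python3 -m handwheel '[{"dx":-0.8,"dy":0,"dz":0,"ax":0,"ay":0,"az":0,"fingers":-1},{"dx":-0.8,"dy":0,"dz":0,"ax":0,"ay":0,"az":0,"fingers":-1},{"dx":-0.8,"dy":0,"dz":0,"ax":0,"ay":0,"az":0,"fingers":-1},{"dx":-0.8,"dy":0,"dz":0,"ax":0,"ay":0,"az":0,"fingers":-1},{"dx":0,"dy":0,"dz":0,"ax":0,"ay":0,"az":0,"fingers":-1}]'
python3 - <<'E'
from h import *
go(None)
for n in("wrist","top"):
    d=cam(n); h,s,v=hsv(d)
    roi=np.zeros((400,640),bool); roi[(slice(110,300),slice(140,310)) if n=="top" else slice(None)]=1
    for c in blobs((h<(12 if n=="top" else 14))&(s>(120 if n=="top" else 90))&(v>90)&roi,2,200): print(n,cv2.boundingRect(c),rect(d,c,.053))
E
```

```text
clock: 5.3
position: [0.6002, 0.1782, 0.0531]
tcp_rot: [-0.001, 0.998, 0.065, 0.003]
force: [1.8, -0.5, 5.8]
gripper_width: -0.0004
grasp_force: 3.2
clock: 5.8
position: [0.5672, 0.174, 0.0531]
tcp_rot: [-0.0, 0.998, 0.066, 0.002]
force: [-1.6, 0.1, 10.3]
gripper_width: 0.0001
grasp_force: 4.7
t 5.8 pos [567.2 174.   53.1] yaw 7.53 F [-1.6  0.1 10.3] w 0.1 tilt [ 0.003  0.001 -1.   ]
wrist (267, 136, 109, 152) [587.9 177.   77.9  49.4   7.4]
wrist (314, 321, 14, 27) [520.1 168.3  17.1   7.2   7.6]
top (181, 212, 32, 45) [523.  169.2  72.8  50.1   7.8]
top (177, 174, 31, 23) [606.3 179.9  48.9  38.6 -81.2]
```

```bash
python3 -m handwheel '[{"dx":0,"dy":0,"dz":-0.3,"ax":0,"ay":0,"az":0,"fingers":-1},{"dx":0,"dy":0,"dz":-2,"ax":0,"ay":0,"az":0,"fingers":-1},{"dx":0,"dy":0,"dz":-3,"ax":0,"ay":0,"az":0,"fingers":1},{"dx":-1.5,"dy":0,"dz":0,"ax":0,"ay":0,"az":0,"fingers":1},{"dx":-1.5,"dy":0,"dz":0,"ax":0,"ay":0,"az":0,"fingers":1},{"dx":-1.5,"dy":0,"dz":0,"ax":0,"ay":0,"az":0,"fingers":1},{"dx":-1.2,"dy":0,"dz":0,"ax":0,"ay":0,"az":0,"fingers":1},{"dx":0,"dy":0,"dz":0,"ax":0,"ay":0,"az":0,"fingers":1},{"dx":0,"dy":0,"dz":0,"ax":0,"ay":0,"az":0,"fingers":1}]'
python3 - <<'E'
from h import *
go([511.2,167.6,28],7.5)
for n in("wrist","side"):
    d=cam(n); h,s,v=hsv(d); cv2.imwrite(f"pics/b_{n}.png",d["image"][:,:,::-1])
    for c in blobs((h<14)&(s>(90 if n=="wrist" else 120))&(v>90),3,150):
        if cv2.boundingRect(c)[1]>20: print(n,cv2.boundingRect(c),rect(d,c,.053))
w,sd=cv2.imread("pics/b_wrist.png"),cv2.imread("pics/b_side.png")
cv2.imwrite("pics/b.png",np.hstack([cv2.resize(w,(480,300)),sd[70:370,150:450]]))
E
```

```text
clock: 6.8
position: [0.5104, 0.1658, 0.1044]
tcp_rot: [-0.0, 0.998, 0.065, 0.0]
force: [-0.6, 1.0, 0.7]
gripper_width: 0.0856
grasp_force: 0.0
t 6.8 pos [510.4 165.8 104.4] yaw 7.5 F [-0.6  1.   0.7] w 85.6 tilt [ 0.001  0.    -1.   ]
tool cm [ 0.09 -0.16  7.64] az 0.0
wrist (276, 24, 89, 227) [557.1 173.  138.7  49.7   7.5]
side (113, 42, 37, 40) [373.9 842.  288.3  82.6  89.6]
side (235, 139, 59, 32) [555.7 170.6 137.4  53.2   8. ]
side (58, 51, 34, 43) [217.6 842.8 289.1  64.5 -89.6]
```

View pics/b.png

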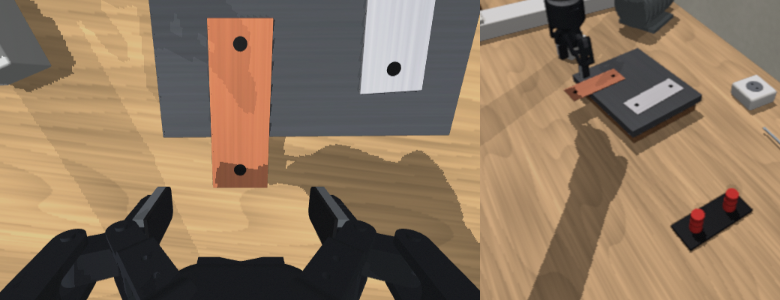

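The copper bar overhangs squarely by about 46 mm, and the open fingers straddle it. I descend and grip.

```bash
python3 -m handwheel '[{"dx":0,"dy":-0.2,"dz":1.5,"ax":0,"ay":0,"az":0,"fingers":1},{"dx":0,"dy":0,"dz":1.5,"ax":0,"ay":0,"az":0,"fingers":1},{"dx":0,"dy":0,"dz":1.5,"ax":0,"ay":0,"az":0,"fingers":1},{"dx":0,"dy":0,"dz":1.5,"ax":0,"ay":0,"az":0,"fingers":1},{"dx":0,"dy":0,"dz":1.5,"ax":0,"ay":0,"az":0,"fingers":1},{"dx":0,"dy":0,"dz":0,"ax":0,"ay":0,"az":0,"fingers":1},{"dx":0,"dy":0,"dz":0,"ax":0,"ay":0,"az":0,"fingers":1}]'
python3 -m handwheel '[{"dx":0,"dy":0,"dz":0,"ax":0,"ay":0,"az":0,"fingers":-1},{"dx":0,"dy":0,"dz":0,"ax":0,"ay":0,"az":0,"fingers":-1},{"dx":0,"dy":0,"dz":0,"ax":0,"ay":0,"az":0,"fingers":-1},{"dx":0,"dy":0,"dz":0,"ax":0,"ay":0,"az":0,"fingers":-1},{"dx":0,"dy":0,"dz":0,"ax":0,"ay":0,"az":0,"fingers":-1},{"dx":0,"dy":0,"dz":0,"ax":0,"ay":0,"az":0,"fingers":-1}]'
python3 - <<'E'
from h import *
go(None); d=cam("wrist"); h,s,v=hsv(d)
for c in blobs((h<14)&(s>90)&(v>90),2,150): print(cv2.boundingRect(c),rect(d,c,.053))
E
```

```text
clock: 7.6
position: [0.5095, 0.1679, 0.0288]
tcp_rot: [0.0, 0.998, 0.066, -0.0]
force: [0.5, -0.3, 0.2]
gripper_width: 0.0856
grasp_force: 0.0
clock: 8.2
position: [0.5102, 0.1679, 0.0299]
tcp_rot: [-0.0, 0.998, 0.065, 0.001]
force: [-0.0, -0.8, 6.1]
gripper_width: 0.0484
grasp_force: 61.0
t 8.2 pos [510.2 167.9  29.9] yaw 7.5 F [-0.  -0.8  6.1] w 48.4 tilt [ 0.001  0.    -1.   ]
(252, 0, 149, 323) [553.2 173.  128.5  50.    6.6]
```

```bash
python3 -m handwheel '[{"dx":0,"dy":0,"dz":-0.5,"ax":0,"ay":0,"az":0,"fingers":-1},{"dx":0,"dy":0,"dz":-1,"ax":0,"ay":0,"az":0,"fingers":-1},{"dx":0,"dy":0,"dz":-1.5,"ax":0,"ay":0,"az":0,"fingers":-1},{"dx":0,"dy":0,"dz":-2,"ax":0,"ay":0,"az":0,"fingers":-1},{"dx":0,"dy":0,"dz":-2,"ax":0,"ay":0,"az":0,"fingers":-1},{"dx":0,"dy":0,"dz":-1,"ax":0,"ay":0,"az":0,"fingers":-1},{"dx":0,"dy":0,"dz":0,"ax":0,"ay":0,"az":0,"fingers":-1},{"dx":0,"dy":0,"dz":0,"ax":0,"ay":0,"az":0,"fingers":-1}]'
python3 - <<'E'
from h import *
go(None); d=cam("wrist"); sd=cam("side")
z=d["E"][2]-.053
cv2.imwrite("pics/c.png",np.hstack([cv2.resize(d["image"],(480,300)),cv2.resize(sd["image"][60:260,170:370],(300,300))])[:,:,::-1])
E
```

```text
clock: 9.05
position: [0.5093, 0.1675, 0.1092]
tcp_rot: [0.0, 0.998, 0.065, -0.0]
force: [-0.4, 0.2, -1.6]
gripper_width: 0.048
grasp_force: 61.9
t 9.05 pos [509.3 167.5 109.2] yaw 7.5 F [-0.4  0.2 -1.6] w 48.0 tilt [-0. -0. -1.]
```

View pics/c.png

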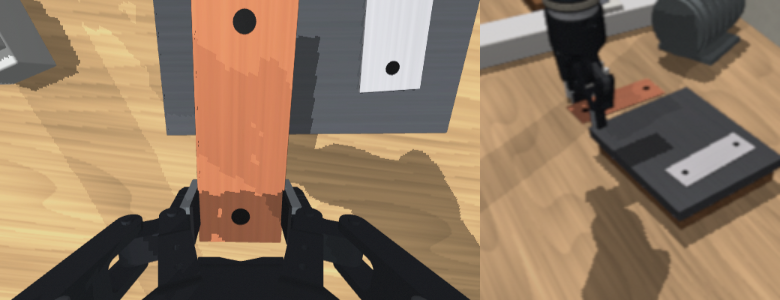

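The bar is held and clear of the plate, and it looks flat. I check its tilt and offset in the grip from the wrist picture's edges.

```bash
cat > fit.py <<'E'
from h import *
from scipy.optimize import least_squares
def fit():
    s0=ctrl.get_state(); d=cam("wrist"); h,s,v=hsv(d)
    m=((h<14)&(s>90)&(v>70)); E=[];
    m=cv2.morphologyEx(m.astype(np.uint8),cv2.MORPH_CLOSE,np.ones((25,25)))
    c=blobs(m,1)[0]; mm=np.zeros((400,640),np.uint8); cv2.drawContours(mm,[c],-1,1,-1)
    rows=range(20,225,8)
    L=[(np.flatnonzero(mm[r])[0],r) for r in rows]; Rr=[(np.flatnonzero(mm[r])[-1]+1,r) for r in rows]
    tool=rot(s0["tcp_rot"]).as_matrix(); p=s0["position"]
    def res(q):  # q: tool y offset, tool z at tcp, yaw, pitch(droop)
        dirv=np.array([np.cos(q[2])*np.cos(q[3]),np.sin(q[2])*np.cos(q[3]),np.sin(q[3])]); o=np.array([0,q[0],q[1]])
        out=[]
        for side,pts in((1,L),(-1,Rr)):
            n=np.array([-np.sin(q[2]),np.cos(q[2]),0])
            for sg in (1,):
                ab=[proj(d,p+tool@(o+dirv*t+n*.025*S[side]))[0] for t in(0,.09)]
            a,b=ab; u=(b-a)/np.linalg.norm(b-a)
            out+=[(x-a[0])*u[1]-(y-a[1])*u[0] for x,y in pts]
        return np.array(out)
    best=None
    for S_ in({1:1,-1:-1},{1:-1,-1:1}):
        S=S_; globals()["S"]=S
        f=least_squares(res,[0,-.022,0,0],loss="soft_l1")
        if best is None or f.cost<best.cost: best=f
    y,x=np.nonzero(mm); end=ray(d,[x[y>y.max()-2].mean(),y.max()+1],p[2]-best.x[1])[0]
    print("y,z mm",np.round(best.x[:2]*1000,1),"yaw,droop deg",np.round(np.degrees(best.x[2:]),2),"cost",best.cost,"near end tool mm",np.round(tool.T@(end-p)*1000,1),"row",y.max())
    return best.x
E
python3 -c "
from fit import *
fit()
go([599.5-47.8*.9976,-241.5-47.8*.0698,125],4)"
```

```text
y,z mm [ -0.3 -21.1] yaw,droop deg [-178.94   -1.08] cost 2.112969858211211 near end tool mm [-23.9   4.2 -21. ] row 323
t 9.2 pos [509.  167.5 108.3] yaw 7.51 F [-0.2  0.3 -1.2] w 47.7 tilt [-0.002 -0.001 -1.   ]
tool cm [-1.14 41.44 -1.65] az 3.51
```

```bash
python3 -m handwheel '[{"dx":0,"dy":1,"dz":-1,"ax":0,"ay":0,"az":2.5,"fingers":-1},{"dx":0.1,"dy":3,"dz":-1,"ax":0,"ay":0,"az":0,"fingers":-1},{"dx":0.1,"dy":4,"dz":0,"ax":0,"ay":0,"az":0,"fingers":-1},{"dx":0.1,"dy":4,"dz":0,"ax":0,"ay":0,"az":0,"fingers":-1},{"dx":0.1,"dy":4,"dz":0,"ax":0,"ay":0,"az":0,"fingers":-1},{"dx":0.1,"dy":4,"dz":0,"ax":0,"ay":0,"az":0,"fingers":-1},{"dx":0.1,"dy":4,"dz":0,"ax":0,"ay":0,"az":0,"fingers":-1},{"dx":0.1,"dy":4,"dz":0,"ax":0,"ay":0,"az":0,"fingers":-1},{"dx":0.1,"dy":4,"dz":0,"ax":0,"ay":0,"az":0,"fingers":-1},{"dx":0,"dy":4,"dz":0,"ax":0,"ay":0,"az":0,"fingers":-1},{"dx":0,"dy":3,"dz":0,"ax":0,"ay":0,"az":0,"fingers":-1},{"dx":0,"dy":2,"dz":0,"ax":0,"ay":0,"az":0,"fingers":-1}]'
python3 -m handwheel '[{"dx":0,"dy":0.4,"dz":0,"ax":0,"ay":0,"az":0,"fingers":-1},{"dx":0,"dy":0,"dz":0,"ax":0,"ay":0,"az":0,"fingers":-1},{"dx":0,"dy":0,"dz":0,"ax":0,"ay":0,"az":0,"fingers":-1}]'
python3 - <<'E'
from fit import *
go([553.3,-244.7,60],5); fit()
d=cam("top"); sd=cam("side")
cv2.imwrite("pics/d.png",np.hstack([cv2.resize(d["image"][100:260,340:500],(400,400)),cv2.resize(sd["image"][180:340,300:460],(400,400))])[:,:,::-1])
E
```

```text
clock: 10.4
position: [0.5529, -0.2442, 0.1294]
tcp_rot: [0.001, 0.999, 0.041, -0.0]
force: [-0.6, 0.3, -1.6]
gripper_width: 0.0483
grasp_force: 62.0
clock: 10.7
position: [0.5542, -0.2421, 0.1294]
tcp_rot: [-0.001, 0.999, 0.044, -0.0]
force: [0.5, 1.3, -1.9]
gripper_width: 0.0478
grasp_force: 62.0
t 10.7 pos [ 554.2 -242.1  129.4] yaw 5.1 F [ 0.5  1.3 -1.9] w 47.8 tilt [-0.     0.001 -1.   ]
tool cm [-0.11  0.26  6.94] az 0.1
y,z mm [ -0.3 -21.1] yaw,droop deg [1.   1.01] cost 1.9691137070235674 near end tool mm [-23.9   4.4 -21.1] row 323
```

View pics/d.png

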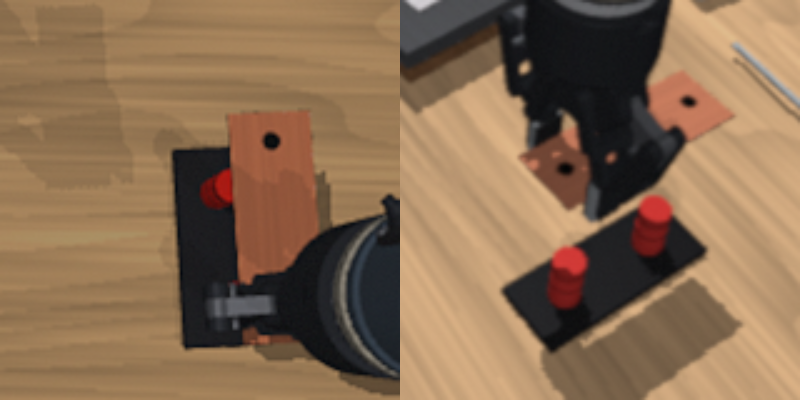

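The bar is above the stand and roughly in line with it (the offset in the top view is parallax). I descend to about 7 mm above the posts and re-measure.

```bash
python3 -m handwheel '[{"dx":-0.1,"dy":0.2,"dz":2,"ax":0,"ay":0,"az":0,"fingers":-1},{"dx":0,"dy":0,"dz":2,"ax":0,"ay":0,"az":0,"fingers":-1},{"dx":0,"dy":0,"dz":2,"ax":0,"ay":0,"az":0,"fingers":-1},{"dx":0,"dy":0,"dz":1.5,"ax":0,"ay":0,"az":0,"fingers":-1},{"dx":0,"dy":0,"dz":1,"ax":0,"ay":0,"az":0,"fingers":-1},{"dx":0,"dy":0,"dz":0.4,"ax":0,"ay":0,"az":0,"fingers":-1},{"dx":0,"dy":0,"dz":0,"ax":0,"ay":0,"az":0,"fingers":-1},{"dx":0,"dy":0,"dz":0,"ax":0,"ay":0,"az":0,"fingers":-1}]'
python3 - <<'E'
from fit import *
go([553.3,-244.7,32],5)
d=cam("top"); sd=cam("side")
cv2.imwrite("pics/e.png",np.hstack([cv2.resize(d["image"][100:260,340:500],(400,400)),cv2.resize(sd["image"][180:340,300:460],(400,400))])[:,:,::-1])
E
```

```text
clock: 11.65
position: [0.554, -0.2461, 0.0411]
tcp_rot: [0.0, 0.999, 0.044, 0.001]
force: [0.3, -0.2, -0.7]
gripper_width: 0.0483
grasp_force: 62.0
t 11.65 pos [ 554.  -246.1   41.1] yaw 5.01 F [ 0.3 -0.2 -0.7] w 48.3 tilt [ 0.001 -0.001 -1.   ]
tool cm [-0.06 -0.14  0.91] az 0.01
```

View pics/e.png

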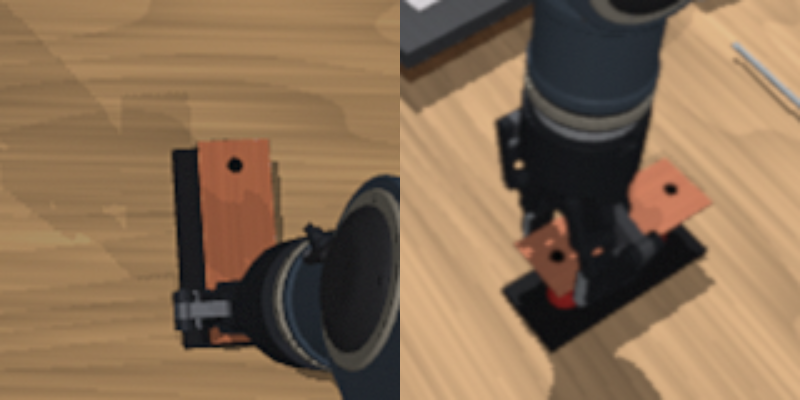

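```bash
python3 -m handwheel '[{"dx":0,"dy":-0.1,"dz":0.4,"ax":0,"ay":0,"az":0,"fingers":-1},{"dx":0,"dy":0,"dz":0.2,"ax":0,"ay":0,"az":0,"fingers":-1},{"dx":0,"dy":0,"dz":0,"ax":0,"ay":0,"az":0,"fingers":-1}]'
python3 -m handwheel '[{"dx":0,"dy":0,"dz":0.15,"ax":0,"ay":0,"az":0,"fingers":-1},{"dx":0,"dy":0,"dz":0,"ax":0,"ay":0,"az":0,"fingers":-1}]'
python3 -m handwheel '[{"dx":0,"dy":0,"dz":0.1,"ax":0,"ay":0,"az":0,"fingers":-1},{"dx":0,"dy":0,"dz":0,"ax":0,"ay":0,"az":0,"fingers":-1}]'
python3 - <<'E'
from h import *
go(None); d=cam("top"); h,s,v=hsv(d); yy,xx=np.mgrid[:400,:640]
for c in blobs((h<13)&(s>110)&(v>60)&(xx>400)&(xx<460)&(yy>140)&(yy<250),2): print(cv2.boundingRect(c),rect(d,c,.053))
E
```

```text
clock: 12.05
position: [0.553, -0.2448, 0.034]
tcp_rot: [-0.0, 0.999, 0.044, -0.0]
force: [-0.5, -0.3, -1.4]
gripper_width: 0.0478
grasp_force: 62.0
clock: 12.25
position: [0.5532, -0.245, 0.0327]
tcp_rot: [-0.0, 0.999, 0.044, -0.0]
force: [-0.6, -0.6, -1.2]
gripper_width: 0.048
grasp_force: 62.0
clock: 12.45
position: [0.5533, -0.245, 0.0317]
tcp_rot: [0.0, 0.999, 0.044, 0.0]
force: [-1.0, 0.1, -0.8]
gripper_width: 0.0479
grasp_force: 62.0
t 12.45 pos [ 553.3 -245.    31.7] yaw 5.0 F [-1.   0.1 -0.8] w 47.9 tilt [ 0. -0. -1.]
(417, 157, 32, 60) [ 617.8 -238.9  103.6   51.5    4.1]
(422, 231, 15, 7) [ 533.6 -233.2   24.5   10.4  -88.6]
```

```bash
python3 -m handwheel '[{"dx":0,"dy":0,"dz":0.1,"ax":0,"ay":0,"az":0,"fingers":-1},{"dx":0,"dy":0,"dz":0,"ax":0,"ay":0,"az":0,"fingers":-1}]'
python3 -m handwheel '[{"dx":0,"dy":0,"dz":0.1,"ax":0,"ay":0,"az":0,"fingers":-1},{"dx":0,"dy":0,"dz":0,"ax":0,"ay":0,"az":0,"fingers":-1}]'
```

```text
clock: 12.7
position: [0.5534, -0.245, 0.0308]
tcp_rot: [0.0, 0.999, 0.044, 0.0]
force: [0.3, -0.3, -0.4]
gripper_width: 0.0477
grasp_force: 62.1
clock: 12.9
position: [0.5535, -0.245, 0.0305]
tcp_rot: [0.0, 0.999, 0.044, 0.0]
force: [-1.5, 0.7, 3.7]
gripper_width: 0.0478
grasp_force: 62.4
```

The force has risen to about 5 N, so the bar is on the posts. I release and retreat upward.

```bash
python3 -m handwheel '[{"dx":0,"dy":0,"dz":0,"ax":0,"ay":0,"az":0,"fingers":1},{"dx":0,"dy":0,"dz":0,"ax":0,"ay":0,"az":0,"fingers":1},{"dx":0,"dy":0,"dz":0,"ax":0,"ay":0,"az":0,"fingers":1},{"dx":0,"dy":0,"dz":0,"ax":0,"ay":0,"az":0,"fingers":1},{"dx":0,"dy":0,"dz":-1,"ax":0,"ay":0,"az":0,"fingers":1},{"dx":0,"dy":0,"dz":-3,"ax":0,"ay":0,"az":0,"fingers":1},{"dx":0,"dy":0,"dz":-4,"ax":0,"ay":0,"az":0,"fingers":1},{"dx":0,"dy":0,"dz":-4,"ax":0,"ay":0,"az":0,"fingers":1},{"dx":-2,"dy":3,"dz":-2,"ax":0,"ay":0,"az":0,"fingers":1},{"dx":-2,"dy":4,"dz":0,"ax":0,"ay":0,"az":0,"fingers":1},{"dx":0,"dy":4,"dz":0,"ax":0,"ay":0,"az":0,"fingers":1},{"dx":0,"dy":3,"dz":0,"ax":0,"ay":0,"az":0,"fingers":1}]'
python3 - <<'E'
from h import *
go(None)
yy,xx=np.mgrid[:400,:640]; ims=[]
for n in("top","side"):
    d=cam(n); h,s,v=hsv(d); roi=(xx>330)&(xx<460)&(yy>140)&(yy<330)
    for c in blobs((h<13)&(s>110)&(v>90)&roi,1): print(n,cv2.boundingRect(c),rect(d,c,.053))
    for c in blobs((s<45)&(v>130)&((xx>235)&(xx<310)&(yy>95)&(yy<210) if n=="top" else (xx>235)&(xx<375)&(yy>115)&(yy<215)),1): print(n,"alu",rect(d,c,.053))
    ims.append(cv2.resize(d["image"][100:260,340:500] if n=="top" else d["image"][180:340,300:460],(400,400)))
cv2.imwrite("pics/f.png",np.hstack(ims)[:,:,::-1])
E
```

```text
clock: 14.1
position: [0.5246, -0.3913, 0.1712]
tcp_rot: [0.001, 0.999, 0.042, 0.0]
force: [0.9, -0.4, 0.5]
gripper_width: 0.0855
grasp_force: 0.0
t 14.1 pos [ 524.6 -391.3  171.2] yaw 4.84 F [ 0.9 -0.4  0.5] w 85.5 tilt [ 0.001 -0.002 -1.   ]
top (417, 157, 34, 81) [ 599.6 -240.1  140.7   51.     3.9]
top alu [656.2  68.3 138.1  49.   11.2]
side (345, 258, 48, 45) [ 572.  -247.2   88.4   57.     3.9]
side alu [655.3  64.9 142.1  54.   10.5]
```

View pics/f.png

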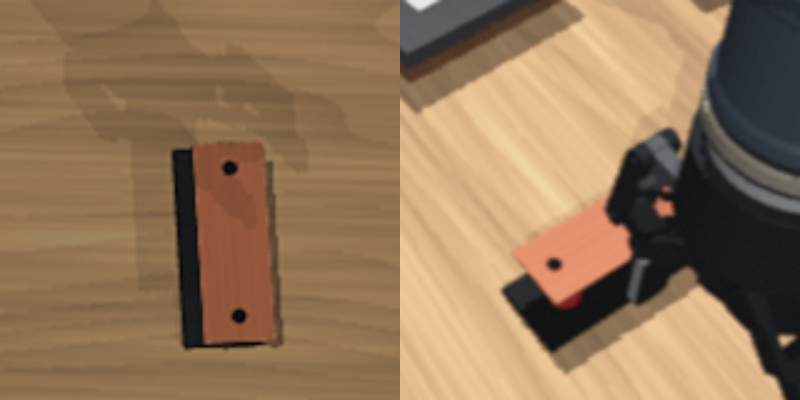

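The bar lies flat on both posts. Its centre is (599.6, −240.1) mm at yaw 3.9°, against the stand at (599.6, −241.3) mm and 4.1°. The aluminium link hasn't moved and the gripper is clear, so I hand in after a short settle.

```bash
python3 -m handwheel '[{"dx":0,"dy":0,"dz":0,"ax":0,"ay":0,"az":0,"fingers":1},{"dx":0,"dy":0,"dz":0,"ax":0,"ay":0,"az":0,"fingers":1},{"dx":0,"dy":0,"dz":0,"ax":0,"ay":0,"az":0,"fingers":1}]'; python3 -c "
from cell import ctrl
print(ctrl.job_done())"
```

```text
clock: 14.5
position: [0.5263, -0.386, 0.1702]
tcp_rot: [-0.0, 0.999, 0.045, 0.0]
force: [0.3, -0.6, -0.3]
gripper_width: 0.0854
grasp_force: 0.0
the job is handed in; nothing more can be done
None
```

I handed the job in at 14.5 s with the copper link released and lying flat on both posts, about 1 mm off centre and within 1° of their line by the top camera; the aluminium link did not move, and no verdict was returned.

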